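# Lock the shaker's tube carrier with its R-clip and set the speed

## Robot

A 6-joint arm with a two-finger parallel gripper is mounted at the origin on the work surface. World frame = base frame: x ahead of the robot, y to its left, z up, the work surface at z = 0. Lengths are in m, angles in rad, forces in N, time in s.
With the tool pointing down it reaches from about 0.35 to 0.975 m from the base axis. Payload 4.9 kg.
Tool frame: the origin (TCP) lies on the centre line of the jaws, within the pads' length; the fingertips stand 14 mm ahead of it and the grasp point (between the pads) lies 5 mm behind it; x points along the fingers, z is the direction in which the jaws open and shut, and the axes are right-handed (so a half turn about x gives the same grasp; the last joint's range is limited). The gripper opens to 85 mm and grips with 20 to 120 N. Pads are 22 mm wide; open, the fingers measure 114 mm over their backs; the gripper's body (76 mm by 85 mm) begins 54 mm behind the grasp point. The pads swing forward as they close: fully open they stand 13 mm farther back than shut.
Start: joints at [-0.119, 0.053, 1.613, -0, 1.476, -0.119], TCP at [0.625, 0, 0.245] pointing down, gripper open.
Joint ranges: [-3.01, 3.01], [-1.01, 2.22], [0.06, 2.58], [-1.02, 4.17], [0.09, 2.62], [-3.14, 3.14]. Speed limits (rad/s): [2.57, 2.57, 3.14, 3.14, 3.14, 3.14].

## Interface

Orientations are given as a rotation vector (axis times angle).
In Python, from station import ctrl gives the robot as it stands.
- The arm moves only by the tool move_arm, never from a script. Its argument "increments" is a list that holds one entry, the list of rows, each a list of 4 numbers: the shift along the tool's x, y, z in units of 25 cm (1.0 is 25 cm), then the turn about the tool's x in units of 90 degrees (1.0 is 90 degrees). A call has 1 to 20 rows; each row shifts and turns the commanded pose from where the row before left it, along the tool's axes as they then stand; what a row does not reach is not made up. A row lasts 1/12 s, in which the tool goes at most 41.7 mm and 7.16 degrees, less where a joint would pass 70% of its speed; a pose out of reach is approached as far as the arm can. A call with a number of a shift or a turn outside -1 to 1 is refused whole. A call with a gripper value outside its range is refused whole. "gripper" is the closure, from 0 (fully open) to 1 (shut), set as the call begins (left out, the last holds). The fingers move at their own pace and stop on an object; "squeeze" is the grip in N (left out, the last holds). Time passes only in rows, so rows that do not move let the fingers close. It gives the time, the measured TCP pose, the force and the opening at its end, in the units of the state.
- ctrl.get_obs(): the state, without advancing time (a new reading comes with each control period).
- ctrl.get_image(name): name is "scene" or "side" or "wrist"; returns a dict with "pixels" (480x640x3 uint8, red, green, blue), "depth" (480x640 float32, m along the optical axis (not along the pixel's ray), 0 where there is no reading), "K" (3x3 intrinsics, pixels), "k1" (the pictures are not rectified: a ray, as slopes to the right and down, at radius r is drawn at 1 + k1 r^2 times it, then the intrinsics apply), "extrinsics" (4x4, takes a point from camera to world coordinates); the wrist camera has in their place "tool_from_camera" (4x4, takes a point from camera to tool coordinates, whose origin is the TCP and whose axes are the tool frame's). Camera axes: x right, y up, looking along -z (the intrinsics and any distortion apply to the point x, -y, -z); pixel columns grow to the right and rows downward; lengths in m; the calibration is good to about 2 mm. A picture is of the moment at which its call begins: read the wrist's pose just before it.
- ctrl.finish_job(): hands the job in, once; it reports no verdict.
Trained networks look in the newest picture that a camera, given by its name, has taken for a name from the list of things; names that differ only in an ending like _2 or _b are one class to them, and where a whole thing is asked for, a point or a joint stands for the part that bears it (a point fixed in the world has none). Each returns a list of dicts, best first, with "score" (0 to 1); they miss things now and then, are a little off and sometimes report something else, mostly with a low value. They report only what shows in the picture. A call takes as long as a camera call. They do not tell look-alikes from the thing itself.
- ctrl.trace(camera, target): "region" (480x640 bool, what is visible of it) and "pixel" ([row, column] in pixels, amid what is visible of it).
The state is a dict: "t": time; "q": joint angles; "dq": joint speeds; "effort": joint torques, N m; "tool_pos": TCP position; "tool_rot": TCP orientation; "contact_force": force on the tool from outside, world axes, zero at the start; "wrist_torque": the same for the moment, N m; "opening": finger opening in m.
Only numpy, scipy, OpenCV 4.12 (cv2) and the standard library are available. Lean on these libraries where they do the work, as an engineer would, in place of code of your own. Each camera call takes 0.05 s, during which the arm holds its last target. There are 200 camera calls.

## Task

Lock the tube carrier on the shaker: push the straight leg of the R-clip through the cross-drilled hole in the steel pin until its bow has sprung over the pin, and let go. Then slide the black speed slider along its track until it stands level with the green mark. Leave the pen, the dish and the tube rack where they are.

Things in the scene. Friction and masses are not known exactly. Their poses are not given: they have to be found in the camera images.
- clip_grip (a point): Centre of the steel R-clip's orange grip, to hold it by: 32 mm along x, 16 mm across (y), 34 mm tall (z); point 17 mm above its underside. The loose clip (about 80 g) starts flat on the blue mat (3 mm thick). x points along the straight leg to its tip, y to the bow's side, z up. The leg's centre line lies at y = 0, 13.5 mm below this point, level with the grip's underside.
- clip_seat (a point): Point on the centre line of the R-clip's straight leg, 77 mm from the grip's centre towards the tip, that lies in the middle of the pin when the clip is home. Axes as clip_grip. The bow wire runs beside the leg, at most 24 mm from it. Once released in the hole the clip may droop by up to 0.13 rad.
- clip_tip (a point): The end of the R-clip's straight leg, 125 mm from the grip's centre; the leg is 7 mm thick and tapers to 4 mm over its last 10 mm.
- bow (a joint): How far the sprung bow of the R-clip is spread from its leg, rad: 0 when relaxed. The pin spreads it to about 0.1 on the way in (a push of about 5 to 15 N along the leg); it springs back below 0.02 as the pin drops into the bow's hollow, and a firm stop follows a few mm later.
- pin_hole (a point): Centre of the round hole, 9.5 mm, through the upright round steel pin (26 mm across) on the white shaker, 105 mm above the bench, 30 mm above the carrier plate, 23 mm below the pin's top. It runs along this point's y, parallel to the slider's track, as the red line on the pin's top. Either end may be used; 130 mm are clear on both sides. x points away from the robot at yaw 0, z up.
- shaker: White tube shaker, 290 (x) x 300 (y) mm, top 60 mm high, fixed to the bench; its pose varies. Origin: centre of its underside; axes as pin_hole. The pin stands 12 mm in front (-x) of the centre. Behind the pin a black tube block with orange caps rises to 125 mm above the bench, from 64 mm behind the pin's axis.
- speed_grip (a point): Centre of the black speed slider's grip block, 28 (x) x 20 (y) x 40 mm tall; point half-way up, 94 mm above the bench. Axes as pin_hole. It slides along y on a grey track on the near edge of the shaker's top, 80 mm in front (-x) of the pin, with about 1.5 N of friction, and stays where it is left.
- speed (a joint): Position of the speed slider along its track, m: 0 at the right-hand end (off), 0.10 at the left-hand end, growing along +y of pin_hole. Starts near 0.
- mark_tip (a point): Top of the green triangular set mark (17 x 18 mm, 16 mm high) on the shaker's top, 32 mm in front (-x) of the slider's centre line; it points at the track. Axes as pin_hole. The slider is on the mark when speed_grip and mark_tip have the same y in these axes. Nothing can shift the mark.
- pen: marker pen, white with a blue cap, 125 mm long, 12 mm thick, lying on the blue mat; not part of the job. Origin: centre of its underside.
- dish: closed pale culture dish, 65 mm across, 30 mm high, on the bench beside the blue mat; not part of the job. Origin: centre of its underside.
- tube_rack: blue tube rack 100 x 200 mm, 100 mm high, full of orange-capped tubes, left of the shaker; not part of the job. Origin: centre of its underside.
There are look-alikes about, which are no part of the job. There is more than one size of the part that bears clip_grip; the job needs the largest.

How it is judged:
By the outcome, as a careful person would: the job done as asked, in the order asked, and still so for the second after the job is handed in, with the robot touching nothing.
It also fails if it takes over 56 s, if anything falls off the work surface, if the arm or the gripper's body presses on something with over 40 N, if the wrist force passes 120 N, or if a joint passes its speed limit or range.

## Working session

There is one attempt and no reset: what is moved stays moved. The work goes in short steps, Python scripts to look and compute and a tool call to move; the robot and the scene stay as the last step left them, time stands still between calls to the robot, and variables do not carry over. Pictures are saved under pics/ and viewed, about 8 in all and at most 12, crops included, and the job is handed in when it is done.

Besides the shell and the picture viewer there is one more tool, called as name(argument=value, ...), one argument or row to a line, values as JSON. move_arm: Moves the arm, as the interface text tells. Shifts and turns lie within -1 to 1; 1 stands for 25 cm of shift or 90 degrees of turn. Its arguments: {"type":"object","properties":{"increments":{"type":"array","items":{"type":"array","items":{"type":"array","items":{"type":"number","minimum":-1,"maximum":1}}}},"gripper":{"type":"number"},"squeeze":{"type":"number"}},"required":["increments"]}

```bash
ls; mkdir -p pics
cat > h.py <<'E'
import numpy as np, cv2, pickle
from scipy.spatial.transform import Rotation as R
from station import ctrl
def pose():
    o=ctrl.get_obs(); T=np.eye(4); T[:3,3]=o["tool_pos"]; T[:3,:3]=R.from_rotvec(o["tool_rot"]).as_matrix(); return T
def grab(n):
    T=pose(); im=ctrl.get_image(n)
    im["E"]=T@im["tool_from_camera"] if n=="wrist" else np.array(im["extrinsics"]); return im
def rays(im,px):  # px: (N,2) col,row -> slopes right,down
    K=np.array(im["K"]); px=np.asarray(px,float).reshape(-1,2)
    d=(px-[K[0,2],K[1,2]])/[K[0,0],K[1,1]]
    u=d.copy()
    for _ in range(20): u=d/(1+im["k1"]*(u**2).sum(1,keepdims=True))
    return u
def world(im,px,depth=None):
    px=np.asarray(px,float).reshape(-1,2)
    if depth is None: depth=im["depth"][px[:,1].round().astype(int),px[:,0].round().astype(int)]
    u=rays(im,px); z=np.asarray(depth)
    P=np.c_[u[:,0]*z,-u[:,1]*z,-z]
    return P@im["E"][:3,:3].T+im["E"][:3,3]
def onplane(im,px,h):
    u=rays(im,px); d=np.c_[u[:,0],-u[:,1],-np.ones(len(u))]@im["E"][:3,:3].T; c=im["E"][:3,3]
    return c+d*((h-c[2])/d[:,2])[:,None]
def project(im,P):
    P=np.asarray(P,float).reshape(-1,3); c=(P-im["E"][:3,3])@im["E"][:3,:3]
    u=np.c_[c[:,0],-c[:,1]]/-c[:,2:]; u=u*(1+im["k1"]*(u**2).sum(1,keepdims=True))
    K=np.array(im["K"]); return u*[K[0,0],K[1,1]]+[K[0,2],K[1,2]]
def cloud(im,mask):
    r,c=np.nonzero(mask&(im["depth"]>0)); return world(im,np.c_[c,r])
def save(im,n): cv2.imwrite(f"pics/{n}.png",im["pixels"][:,:,::-1])
E
cat > a.py <<'E'
from h import *
for n in ["scene","side","wrist"]:
    im=grab(n); save(im,"0"+n); pickle.dump(im,open(f"pics/0{n}.pkl","wb"))
    print(n,im["E"][:3,3].round(3),-im["E"][:3,2].round(2),im["K"][0][0],im["k1"])
    for t in ["clip_grip","clip_tip","pin_hole","speed_grip","mark_tip","shaker","pen","dish"]:
        for d in ctrl.trace(n,t):
            m=d["region"]; P=cloud(im,m)
            print(t,round(d["score"],2),np.round(d["pixel"]),m.sum(), P.min(0).round(3) if len(P) else '',P.max(0).round(3) if len(P) else '')
E
python3 a.py
```

```text
pics
scene [1.295 0.415 1.527] [-0.46 -0.26 -0.85] 554.4616955327291 -0.14600937448894616
clip_grip 0.72 [226. 251.] 230 [ 0.483 -0.36  -0.01 ] [ 0.533 -0.211  0.043]
clip_grip 0.43 [208. 193.] 83 [ 0.508 -0.538 -0.007] [ 0.58  -0.486  0.03 ]
clip_tip 0.78 [225. 247.] 177 [ 0.487 -0.343 -0.01 ] [ 0.533 -0.216  0.043]
clip_tip 0.6 [172. 242.] 97 [ 0.311 -0.484 -0.009] [ 0.342 -0.39   0.032]
mark_tip 0.28 [247. 197.] 340 [ 0.642 -0.43  -0.003] [ 0.71  -0.361  0.041]
shaker 0.97 [293. 347.] 9189 [ 0.419 -0.081 -0.01 ] [0.746 0.26  0.136]
pen 0.16 [253. 351.] 81 [0.483 0.046 0.081] [0.512 0.067 0.118]
dish 0.72 [249. 199.] 311 [ 0.642 -0.43  -0.001] [ 0.707 -0.361  0.041]
dish 0.35 [228. 267.] 53 [ 0.478 -0.295 -0.   ] [ 0.506 -0.208  0.015]
side [-0.033 -1.104  1.007] [ 0.36  0.72 -0.6 ] 607.8671943525136 -0.028568411211279177
clip_grip 0.8 [410. 327.] 267 [ 0.307 -0.477 -0.004] [ 0.335 -0.384  0.026]
clip_grip 0.71 [328. 373.] 347 [ 0.474 -0.341 -0.003] [ 0.524 -0.21   0.042]
clip_grip 0.52 [398. 449.] 244 [ 0.492 -0.543 -0.005] [ 0.571 -0.485  0.027]
clip_tip 0.96 [330. 373.] 433 [ 0.
[... 901 characters left out ...]
958083 -0.04372000052401736
clip_grip 0.79 [468. 118.] 217 [ 0.303 -0.435 -0.001] [ 0.326 -0.381  0.006]
clip_grip 0.56 [390. 226.] 483 [ 0.478 -0.286  0.002] [ 0.509 -0.203  0.012]
clip_tip 0.72 [386. 223.] 515 [ 0.478 -0.289  0.001] [ 0.51  -0.201  0.012]
clip_tip 0.65 [468. 120.] 211 [ 0.301 -0.43  -0.   ] [ 0.326 -0.378  0.006]
pin_hole 0.92 [123. 282.] 81255 [ 0.399 -0.081 -0.002] [0.752 0.192 0.13 ]
pin_hole 0.46 [383. 229.] 425 [ 0.478 -0.289  0.002] [0.604 0.017 0.315]
speed_grip 0.57 [162. 156.] 1328 [0.476 0.045 0.077] [0.504 0.067 0.117]
mark_tip 0.73 [ 56. 124.] 501 [ 0.412  0.133 -0.   ] [0.473 0.156 0.078]
shaker 0.84 [128. 282.] 81339 [ 0.398 -0.081 -0.002] [0.754 0.203 0.13 ]
```

Run:
```python
import cv2
a=cv2.imread('pics/0side.png')[130:480,200:560]; b=cv2.imread('pics/0wrist.png')
cv2.imwrite('pics/1side.png',cv2.resize(a,None,fx=1.7,fy=1.7))
```

```text
(no output)
```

View pics/0wrist.png

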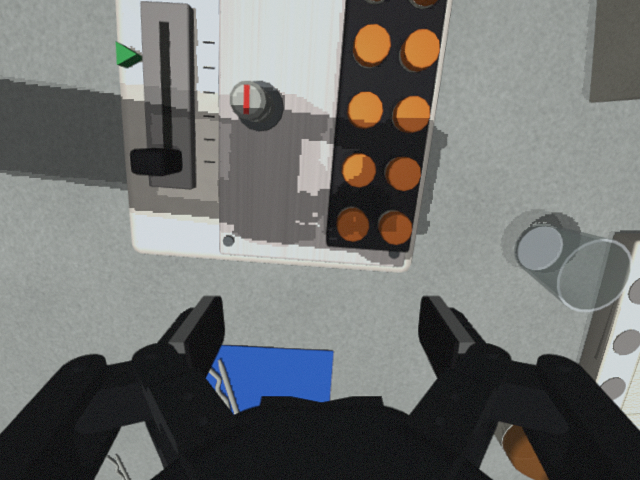

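View pics/1side.png

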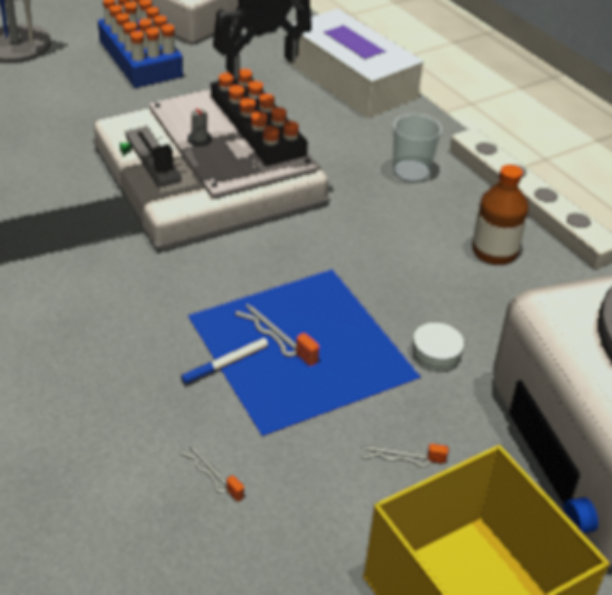

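Run:
```python
from h import *
o=ctrl.get_obs(); print(o["t"]); T=pose(); print(T.round(3))
for n in ["scene","side","wrist"]:
    im=pickle.load(open(f"pics/0{n}.pkl","rb")); P=np.zeros((480,640,3)); 
    r,c=np.nonzero(im["depth"]>0); P[r,c]=world(im,np.c_[c,r])
    p=im["pixels"].astype(int); org=(p[...,0]>1.6*p[...,1])&(p[...,0]>110)&(p[...,2]<100)
    m=org&(abs(P[...,0]-.5)<.1)&(P[...,1]>-.4)&(P[...,1]<-.25)
    if m.any(): Q=P[m]; t=Q[Q[:,2]>.02]; print(n,m.sum(),Q.mean(0),Q.min(0),Q.max(0))
    # hole pin: points above z .1
    m=(P[...,2]>.118)&(P[...,0]>.53)&(P[...,0]<.61)&(P[...,1]>.05)&(P[...,1]<.18)&~org
    if m.any(): print('pin',m.sum(),P[m].mean(0),np.median(P[m],0),P[m].min(0),P[m].max(0))
```

```text
1.35
[[ 0.     0.     1.     0.625]
 [-0.     1.    -0.    -0.   ]
 [-1.    -0.     0.     0.245]
 [ 0.     0.     0.     1.   ]]
scene 34 [ 0.51961863 -0.32296404  0.03490805] [ 0.5102922  -0.33633175  0.02574991] [ 0.52741476 -0.30871219  0.04344657]
pin 445 [0.56990386 0.06649276 0.47143571] [0.572466   0.06262212 0.514045  ] [0.530399   0.05145228 0.1180329 ] [0.6099792  0.11227002 0.56070462]
side 89 [ 0.51166228 -0.32483424  0.03469937] [ 0.50345763 -0.34075153  0.02383318] [ 0.52061884 -0.30960766  0.04193932]
pin 235 [0.5632005  0.06453371 0.44300247] [0.56378064 0.05402967 0.54661199] [0.53098805 0.05000197 0.11934976] [0.60750874 0.11431735 0.56030114]
pin 1028 [0.57396837 0.09841096 0.12695338] [0.57498387 0.09820639 0.12736695] [0.56046081 0.08637415 0.11802367] [0.58569451 0.11144749 0.13015272]
```

move_arm(
  increments=[
    [[0.01,-0.124,-0.046,0],[0.01,-0.124,-0.046,0],[0.01,-0.124,-0.046,0],[0.01,-0.124,-0.046,0],[0.01,-0.124,-0.046,0],[0.01,-0.124,-0.046,0],[0.01,-0.124,-0.046,0],[0.01,-0.124,-0.046,0],[0.01,-0.124,-0.046,0],[0.01,-0.124,-0.046,0],[0,0,0,0],[0,0,0,0]],
  ],
)

```text
t: 2.35
tool_pos: [0.5093, -0.3112, 0.2201]
tool_rot: [0.003, 1.571, -0.002]
contact_force: [0.1, 0.7, -0.6]
opening: 0.0854
```

Run:
```python
from h import *
im=grab("wrist"); save(im,"2wrist"); pickle.dump(im,open("pics/2wrist.pkl","wb"))
P=np.zeros((480,640,3)); r,c=np.nonzero(im["depth"]>0); P[r,c]=world(im,np.c_[c,r])
p=im["pixels"].astype(int); org=(p[...,0]>1.6*p[...,1])&(p[...,0]>110)&(p[...,2]<100)
m=org&(P[...,2]>.025)&(P[...,2]<.05)
print(pose()[:3,3],m.sum(),np.median(P[m],0),P[m].min(0),P[m].max(0))
n,l,s,ce=cv2.connectedComponentsWithStats(m.astype(np.uint8)); print(s,ce)
rc=cv2.minAreaRect((P[m][:,:2]*1000).astype(np.float32)); print(rc)
```

```text
[ 0.50978897 -0.3101858   0.22018091] 314 [ 0.51438768 -0.32272428  0.03625428] [ 0.50461747 -0.52947013  0.02500553] [ 0.56876392 -0.30839884  0.03917053]
[[     0      0    640    480 306886]
 [   317    215     19     31    313]
 [   372    395      1      1      1]] [[319.49290616 239.50988315]
 [326.28753994 229.31309904]
 [372.         395.        ]]
((535.4022827148438, -420.08953857421875), (16.34429359436035, 228.12570190429688), 12.863944053649902)
```

View pics/2wrist.png

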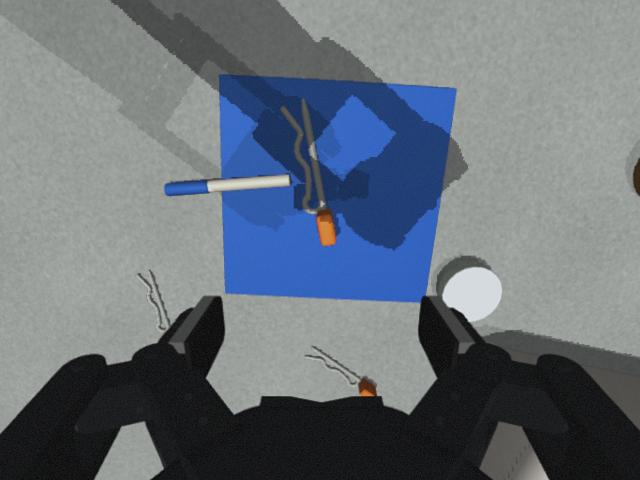

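Run:
```python
from h import *
im=pickle.load(open("pics/2wrist.pkl","rb"))
P=np.zeros((480,640,3)); r,c=np.nonzero(im["depth"]>0); P[r,c]=world(im,np.c_[c,r])
p=im["pixels"].astype(int); org=(p[...,0]>1.6*p[...,1])&(p[...,0]>110)&(p[...,2]<100)
org[260:]=0
m=org&(P[...,2]>.033)
pts=np.argwhere(m)[:,::-1]
Q=onplane(im,pts,.037)[:,:2]
rc=cv2.minAreaRect((Q*1000).astype(np.float32)); print("top",rc,Q.mean(0), np.median(P[m][:,2]))
# leg pixels: not blue, in region
reg=np.zeros_like(m); reg[95:205,300:325]=1
leg=reg&(p[...,2]<p[...,0]*1.25)
# rightmost run per row
L=[]
for y in range(98,206,6):
    cs=np.nonzero(leg[y])[0]
    if len(cs):
        # last contiguous run
        k=cs[-1]; run=[k]
        while run[-1]-1 in cs: run.append(run[-1]-1)
        L.append((y,min(run),max(run)))
print(L)
L=np.array([l for l in L if l[2]-l[1]<9]); px=np.c_[(L[:,1]+L[:,2])/2,L[:,0]]
W=onplane(im,px,.0065)[:,:2]; f=np.polyfit(W[:,1],W[:,0],1); res=W[:,0]-np.polyval(f,W[:,1]); print(f,np.degrees(np.arctan(f[0])),(res*1000).round(1),"x at y=-.3235",np.polyval(f,-.3235)); print(onplane(im,[[305,98]],.0065))
for h in(160,152,140,110): print(h,[tuple(v) for v in p[h,298:326:2]]) if h==160 else 0
```

```text
top ((513.8004150390625, -322.8660888671875), (15.59337329864502, 30.06553840637207), 10.663395881652832) [ 0.51381902 -0.32225772] 0.036287457746849744
[(104, np.int64(302), np.int64(305)), (110, np.int64(302), np.int64(307)), (116, np.int64(303), np.int64(309)), (122, np.int64(304), np.int64(310)), (128, np.int64(305), np.int64(311)), (134, np.int64(306), np.int64(312)), (140, np.int64(308), np.int64(313)), (146, np.int64(309), np.int64(314)), (152, np.int64(310), np.int64(315)), (158, np.int64(311), np.int64(317)), (164, np.int64(312), np.int64(317)), (170, np.int64(313), np.int64(318)), (176, np.int64(314), np.int64(320)), (182, np.int64(315), np.int64(321)), (188, np.int64(317), np.int64(322)), (194, np.int64(318), np.int64(323)), (200, np.int64(319), np.int64(324))]
[-0.18294265  0.45441371] -10.367199600039212 [-0.  -0.2  0.2  0.1 -0.  -0.2  0.2  0.1 -0.   0.3 -0.3 -0.4 -0.  -0.1
  0.2  0.1 -0. ] x at y=-.3235 0.5135956597017565
[[ 0.49353526 -0.20036143  0.0065    ]]
160 [(np.int64(74), np.int64(74), np.int64(74)), (np.int64(85), np.int64(88), np.int64(85)), (np.int64(87), np.int64(89), np.int64(85)), (np.int64(69), np.int64(72), np.int64(75)), (np.int64(31), np.int64(52), np.int64(90)), (np.int64(21), np.int64(47), np.int64(92)), (np.int64(49), np.int64(58), np.int64(85)), (np.int64(79), np.int64(80), np.int64(77)), (np.int64(89), np.int64(91), np.int64(87)), (np.int64(82), np.int64(83), np.int64(79)), (np.int64(40), np.int64(68), np.int64(123)), (np.int64(45), np.int64(89), np.int64(166)), (np.int64(46), np.int64(91), np.int64(171)), (np.int64(52), np.int64(93), np.int64(170))]
```

move_arm(
  increments=[
    [[0.08,-0.026,0.003,-0.058],[0.08,-0.027,0.003,-0.0575],[0.13,0,0,0],[0.13,0,0,0],[0.13,0,0,0],[0.1,0,0,0],[0.06,0,0,0],[0.04,0,0,0],[0.03,0,0,0],[0,0,0,0],[0,0,0,0]],
  ],
  gripper=0.5,
  squeeze=80,
)

```text
t: 3.32
tool_pos: [0.5129, -0.3231, 0.0262]
tool_rot: [-0.144, 1.565, 0.142]
contact_force: [0.1, -0.5, 1.3]
opening: 0.0424
```

Run:
```python
from h import *
T=pose(); print(T.round(4)); g=np.array([.5138,-.323,.022]); print(T[:3,:3].T@(g-T[:3,3]), ctrl.get_obs()["opening"])
```

```text
[[ 1.000e-03 -1.812e-01  9.835e-01  5.129e-01]
 [-7.000e-04  9.835e-01  1.812e-01 -3.231e-01]
 [-1.000e+00 -9.000e-04  8.000e-04  2.620e-02]
 [ 0.000e+00  0.000e+00  0.000e+00  1.000e+00]]
[ 4.15207220e-03 -9.54652845e-05  9.16338191e-04] 0.042354026154505696
```

move_arm(
  increments=[
    [[0.014,0,0.0036,0],[0,0,0,0]],
  ],
)

```text
t: 3.48
tool_pos: [0.5138, -0.3234, 0.0229]
tool_rot: [-0.144, 1.565, 0.141]
contact_force: [-0.7, -1.2, 0.8]
opening: 0.0426
```

move_arm(
  increments=[
    [[0,0,0,0],[0,0,0,0],[0,0,0,0],[0,0,0,0],[0,0,0,0],[0,0,0,0]],
  ],
  gripper=1,
)

```text
t: 3.98
tool_pos: [0.5135, -0.3234, 0.0226]
tool_rot: [-0.143, 1.565, 0.142]
contact_force: [-0.2, 0.6, 4.4]
opening: 0.015
```

```bash
cat > sh.py <<'E'
from h import *
def shaker(im,tag):
    P=np.zeros((480,640,3)); r,c=np.nonzero(im["depth"]>0); P[r,c]=world(im,np.c_[c,r])
    p=im["pixels"].astype(int); Z=P[...,2]
    roi=(P[...,0]>.4)&(P[...,0]<.78)&(P[...,1]>-.15)&(P[...,1]<.35)
    # pin top: cap points near the top z; red line
    top=roi&(Z>.122)&(Z<.135)&(np.hypot(P[...,0]-.573,P[...,1]-.099)<.03)
    pts=np.argwhere(top)[:,::-1]
    if len(pts)>20:
        Q=onplane(im,pts,.128)[:,:2]; (x,y),rad=cv2.minEnclosingCircle((Q*1000).astype(np.float32)); print(tag,"pin top",x,y,rad,Q.mean(0)*1000,len(Q),"z",np.median(Z[top]))
    red=roi&(p[...,0]>120)&(p[...,1]<70)&(p[...,2]<70)&(Z>.115)&(np.hypot(P[...,0]-.573,P[...,1]-.099)<.03)
    pts=np.argwhere(red)[:,::-1]
    if len(pts)>10:
        Q=onplane(im,pts,.128)[:,:2]; u,s,v=np.linalg.svd(Q-Q.mean(0)); v=v[0]*np.sign(v[0,1]); print("red",len(Q),Q.mean(0)*1000,"yaw",np.degrees(np.arctan2(-v[0],v[1])),"sd",s/np.sqrt(len(Q))*1000)
    # slider black block top
    sl=roi&(Z>.105)&(Z<.12)&(p.max(2)<60)&(P[...,0]<.54)
    pts=np.argwhere(sl)[:,::-1]
    if len(pts)>20: Q=onplane(im,pts,.114)[:,:2]; print("slider",len(Q),cv2.minAreaRect((Q*1000).astype(np.float32)),np.median(Z[sl]))
    gr=roi&(p[...,1]>1.5*p[...,0])&(p[...,1]>1.3*p[...,2])&(p[...,1]>60)
    pts=np.argwhere(gr)[:,::-1]
    if len(pts)>5:
        print("green",len(pts),P[gr].min(0),P[gr].max(0),"tip px",pts[pts[:,0].argmax()]); print("rightmost world @.076",onplane(im,[pts[pts[:,0].argmax()]],.076), "centroid",onplane(im,[pts.mean(0)],.076))
    # tube block / plate side edges: black block near edge in x
    bl=roi&(Z>.09)&(Z<.14)&(P[...,0]>.61)
    E=[]
    for row in range(0,480,4):
        cs=np.nonzero(bl[row])[0]
        if len(cs)>40: E.append(P[row,cs[0]])
    if len(E)>10:
        E=np.array(E); f=np.polyfit(E[:,1],E[:,0],1)
        for _ in range(3):
            k=abs(E[:,0]-np.polyval(f,E[:,1]))<.002; f=np.polyfit(E[k,1],E[k,0],1)
        print("block yaw",-np.degrees(np.arctan(f[0])),k.sum(),len(k),"x@.099",np.polyval(f,.099))
    # straight edges by LSD on plane .075
    g=cv2.cvtColor(im["pixels"],cv2.COLOR_RGB2GRAY); ls=cv2.createLineSegmentDetector().detect(g)[0][:,0]
    out=[]
    for l in ls:
        A=onplane(im,[l[:2],l[2:]],.075)[:,:2]; d=A[1]-A[0]; L=np.hypot(*d)
        if L>.05 and (A[:,0]>.4).all() and (A[:,0]<.72).all() and (A[:,1]>-.1).all():
            a=np.degrees(np.arctan2(-d[0],d[1])); a=(a+90)%180-90
            if abs(a)<20: out.append((round(a,2),round(L,3),l.round().astype(int).tolist()))
    print(out)
E
python3 - <<'E'
from sh import *
shaker(pickle.load(open("pics/0wrist.pkl","rb")),"w0")
E
```

```text
w0 pin top 573.63623046875 98.6126480102539 12.981980323791504 [573.7186922   98.70098962] 1120 z 0.12757643892379789
red 94 [572.97147767 100.53492317] yaw -5.3884270781684 sd [4.1900304  0.85827761]
slider 956 ((492.1537170410156, 56.29099655151367), (19.741710662841797, 30.324289321899414), 87.98912048339844) 0.1139952882052235
green 263 [0.45523372 0.13419341 0.06098049] [0.4725368  0.15042803 0.07818119] tip px [136  54]
rightmost world @.076 [[0.4728052 0.1411974 0.076    ]] centroid [[0.46199435 0.14203354 0.076     ]]
block yaw -4.15236065582104 62 63 x@.099 0.6370277103301872
[(np.float64(-4.39), np.float64(0.086), [335, 115, 345, 0]), (np.float64(-4.94), np.float64(0.142), [194, 8, 196, 186]), (np.float64(-4.51), np.float64(0.063), [168, 22, 171, 104]), (np.float64(-4.34), np.float64(0.061), [161, 102, 158, 22]), (np.float64(-4.39), np.float64(0.116), [429, 121, 409, 249]), (np.float64(-4.35), np.float64(0.145), [191, 187, 187, 6]), (np.float64(-4.93), np.float64(0.068), [217, 106, 218, 16]), (np.float64(-4.5), np.float64(0.095), [415, 233, 432, 127]), (np.float64(-4.8), np.float64(0.058), [221, 14, 220, 92]), (np.float64(-4.34), np.float64(0.065), [121, 106, 127, 182])]
```

move_arm(
  increments=[
    [[-0.05,0,0,0],[-0.12,0,0,0],[-0.16,0,0,0],[-0.16,0,0,0],[-0.16,0,0,0],[-0.16,0,0,0],[-0.14,0,0,0]],
  ],
)

```text
t: 4.57
tool_pos: [0.5127, -0.3227, 0.2624]
tool_rot: [-0.143, 1.565, 0.142]
contact_force: [0.3, 0.2, -0.2]
opening: 0.015
```

move_arm(
  increments=[
    [[0,0,0,0.055],[0,0.04,0,0.055],[0,0.1,0,0.055],[0,0.16,-0.009,0],[0,0.16,-0.009,0],[0,0.16,-0.009,0],[0,0.16,-0.009,0],[0,0.16,-0.009,0],[0,0.16,-0.009,0],[0,0.16,-0.009,0],[0,0.08,-0.009,0],[0,0.03,0,0],[0,0,0,0],[0,0,0,0]],
  ],
)

```text
t: 5.73
tool_pos: [0.5175, 0.0195, 0.2592]
tool_rot: [0.06, 1.57, -0.061]
contact_force: [0.1, -0.9, -0.3]
opening: 0.0147
```

Run:
```python
from sh import *
print(pose().round(4))
im=grab("wrist"); save(im,"3wrist"); pickle.dump((im,pose()),open("pics/3wrist.pkl","wb")); shaker(im,"w3")
for n in("scene","side"): pickle.dump(grab(n),open(f"pics/3{n}.pkl","wb"))
```

```text
[[-5.000e-04  7.730e-02  9.970e-01  5.175e-01]
 [-7.000e-04  9.970e-01 -7.730e-02  1.950e-02]
 [-1.000e+00 -8.000e-04 -5.000e-04  2.592e-01]
 [ 0.000e+00  0.000e+00  0.000e+00  1.000e+00]]
w3 pin top 571.9158325195312 99.400146484375 12.915092468261719 [571.91708012  99.43285632] 958 z 0.12748782263008843
red 131 [572.81711622  99.33724413] yaw -5.452351905453045 sd [5.30129756 1.08903388]
slider 619 ((486.9750671386719, 56.6483268737793), (19.650096893310547, 21.65573501586914), 85.50341796875) 0.11409172253527439
green 226 [0.45563297 0.13460192 0.05903859] [0.47158342 0.15073676 0.07827076] tip px [259  86]
rightmost world @.076 [[0.47239439 0.14042072 0.076     ]] centroid [[0.46189708 0.14176573 0.076     ]]
block yaw -4.37828948687052 64 64 x@.099 0.6368840495590321
[(np.float64(-4.59), np.float64(0.207), [437, 241, 460, 0]), (np.float64(-4.94), np.float64(0.051), [330, 119, 329, 177]), (np.float64(-4.62), np.float64(0.079), [310, 117, 311, 204]), (np.float64(-4.79), np.float64(0.054), [329, 213, 328, 266]), (np.float64(-4.39), np.float64(0.063), [310, 38, 310, 117]), (np.float64(-4.56), np.float64(0.06), [339, 1, 338, 78]), (np.float64(-4.11), np.float64(0.054), [314, 102, 313, 34]), (np.float64(-4.33), np.float64(0.08), [268, 207, 264, 118]), (np.float64(-4.81), np.float64(0.051), [335, 67, 336, 1]), (np.float64(-4.31), np.float64(0.065), [229, 1, 234, 84]), (np.float64(-5.39), np.float64(0.094), [318, 1, 317, 119]), (np.float64(-4.35), np.float64(0.087), [326, 118, 326, 8]), (np.float64(-4.78), np.float64(0.068), [237, 131, 241, 206])]
```

View pics/3wrist.png

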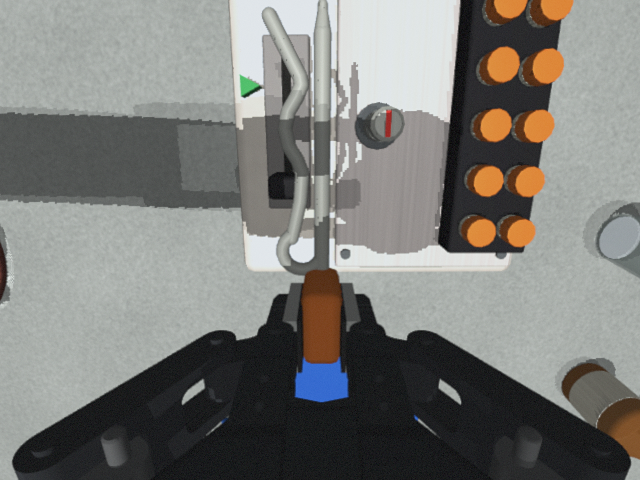

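move_arm(
  increments=[
    [[0.06,0.0188,0.039,0],[0.08,0.0188,0.039,0],[0.08,0.0188,0.039,0],[0.08,0.0188,0.04,0],[0.05,0.0188,0.04,0],[0.007,0,0,0],[0,0,0,0],[0,0,0,0],[0,0,0,0]],
  ],
)

```text
t: 6.63
tool_pos: [0.5692, 0.0388, 0.1716]
tool_rot: [0.062, 1.568, -0.062]
contact_force: [-0.6, -0.2, -0.6]
opening: 0.0148
```

Run:
```python
from sh import *
T=pose(); print(T.round(4))
im=grab("wrist"); save(im,"4wrist"); pickle.dump((im,T),open("pics/4wrist.pkl","wb")); shaker(im,"w4")
P=np.zeros((480,640,3)); r,c=np.nonzero(im["depth"]>0); P[r,c]=world(im,np.c_[c,r])
Q=(P-T[:3,3])@T[:3,:3]   # tool coords
for row in range(4,280,20):
    k=(abs(Q[row,:,2])<.012)&(Q[row,:,0]>-.02)&(Q[row,:,0]<.03)&(P[row,:,2]>.1)
    if k.any(): cs=np.nonzero(k)[0]; print(row,cs[0],cs[-1],Q[row,k].min(0).round(4),Q[row,k].max(0).round(4))
```

```text
[[ 2.200e-03  7.860e-02  9.969e-01  5.692e-01]
 [-2.000e-04  9.969e-01 -7.860e-02  3.880e-02]
 [-1.000e+00 -1.000e-04  2.200e-03  1.716e-01]
 [ 0.000e+00  0.000e+00  0.000e+00  1.000e+00]]
w4 pin top 573.075439453125 99.50611877441406 12.733516693115234 [575.38106338 100.37947208] 850 z 0.12747853940047943
slider 1551 ((491.984619140625, 57.709571838378906), (21.024045944213867, 29.31012535095215), 85.44574737548828) 0.11399097143609455
green 453 [ 0.41507955  0.13433429 -0.00051991] [0.47241704 0.15108914 0.07831819] tip px [162 104]
rightmost world @.076 [[0.47571495 0.14112416 0.076     ]] centroid [[0.46247834 0.14240364 0.076     ]]
block yaw -4.4580583797815105 82 82 x@.099 0.6369699614924661
[(np.float64(-4.41), np.float64(0.061), [422, 108, 429, 1]), (np.float64(-5.82), np.float64(0.076), [303, 286, 302, 372]), (np.float64(-4.91), np.float64(0.07), [227, 41, 234, 158]), (np.float64(-4.37), np.float64(0.08), [135, 122, 152, 239]), (np.float64(-4.45), np.float64(0.067), [234, 159, 241, 256]), (np.float64(-4.4), np.float64(0.052), [178, 221, 169, 143]), (np.float64(-4.55), np.fl
[... 553 characters left out ...]
-0.0119] [0.0154 0.1082 0.0031]
64 292 330 [ 0.0119  0.1003 -0.0117] [0.0154 0.101  0.0031]
84 293 331 [ 0.0109  0.093  -0.0115] [0.0164 0.0938 0.0036]
104 293 330 [ 0.0116  0.0858 -0.0115] [0.0155 0.0862 0.0032]
124 314 330 [ 0.0125  0.0783 -0.0033] [0.0153 0.0784 0.0033]
144 293 330 [ 0.0116  0.0705 -0.0119] [0.016  0.0705 0.0033]
164 294 330 [ 0.0126  0.0623 -0.0117] [0.0157 0.0625 0.0034]
184 295 330 [ 0.012   0.0538 -0.0115] [0.0161 0.0543 0.0035]
204 295 329 [ 0.0117  0.0449 -0.0117] [0.0169 0.0459 0.0031]
224 295 329 [ 0.0116  0.0359 -0.0118] [0.0167 0.0371 0.0031]
244 315 329 [ 0.0119  0.0269 -0.0031] [0.0154 0.028  0.0032]
264 296 329 [ 0.0112  0.0169 -0.0119] [0.0161 0.0188 0.0033]
```

View pics/4wrist.png

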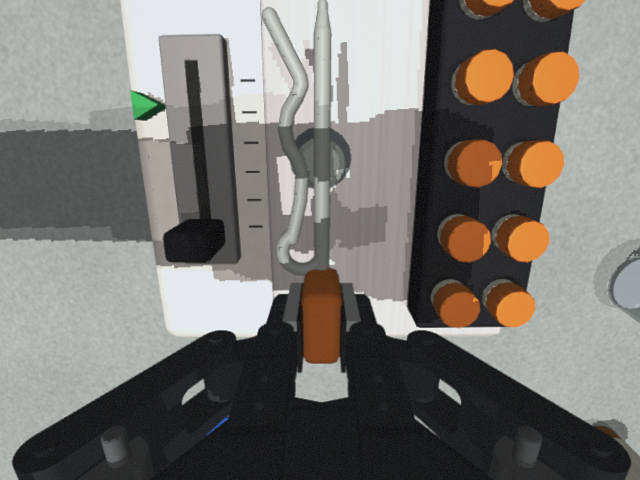

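move_arm(
  increments=[
    [[0,-0.12,-0.004,0],[0,-0.13,0,0],[0,-0.1,0,0],[0,-0.018,0,0],[0.08,0,0,0],[0.08,0,0,0],[0.043,0,0,0],[0,0,0,0],[0,0,0,0]],
  ],
)

```text
t: 7.43
tool_pos: [0.5603, -0.0517, 0.1193]
tool_rot: [0.061, 1.571, -0.061]
contact_force: [-0.2, 0.5, -0.2]
opening: 0.0147
```

Run:
```python
from sh import *
T=pose(); print(T.round(4))
print("pin in tool",((np.array([[.5730,.0995,.105],[.5736,.0986,.105],[.5719,.0994,.105]])-T[:3,3])@T[:3,:3]).round(4))
im=grab("side"); pickle.dump((im,T),open("pics/5side.pkl","wb"))
L=[T[:3,3]+T[:3,:3]@np.array([.0158,y,0]) for y in (.02,.124)]+[[.573,.0995,.105],[.573,.0995,.128]]
uv=project(im,L); print(uv)
a=im["pixels"][:,:,::-1][160:310,220:420]; cv2.imwrite("pics/5side.png",cv2.resize(a,None,fx=4,fy=4,interpolation=cv2.INTER_CUBIC))
```

```text
[[-8.000e-04  7.730e-02  9.970e-01  5.603e-01]
 [ 3.000e-04  9.970e-01 -7.730e-02 -5.170e-02]
 [-1.000e+00  2.000e-04 -8.000e-04  1.193e-01]
 [ 0.000e+00  0.000e+00  0.000e+00  1.000e+00]]
pin in tool [[ 1.430e-02  1.517e-01  1.000e-03]
 [ 1.430e-02  1.509e-01  1.700e-03]
 [ 1.430e-02  1.515e-01 -1.000e-04]]
[[336.87119692 230.28400589]
 [320.6518224  208.78357404]
 [316.93575097 202.83853548]
 [316.8426026  195.5947293 ]]
```

View pics/5side.png

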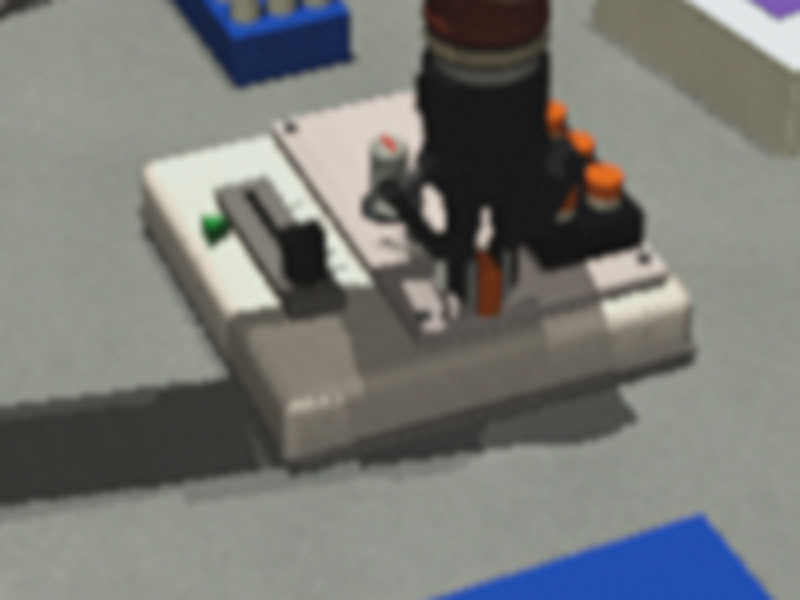

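move_arm(
  increments=[
    [[-0.005,0.02,0,0],[0,0.02,0,0],[0,0.02,0,0],[0,0.016,0,0],[0,0.016,0,0],[0,0.01,0,0],[0,0,0,0]],
  ],
)

```text
t: 8.07
tool_pos: [0.5625, -0.026, 0.1205]
tool_rot: [0.061, 1.57, -0.06]
contact_force: [-0.7, -0.2, 0.3]
opening: 0.0149
```

move_arm(
  increments=[
    [[0,0.016,0,0],[0,0.016,0,0],[0,0.016,0,0],[0,0,0,0],[0,0,0,0]],
  ],
)

```text
t: 8.48
tool_pos: [0.5634, -0.0145, 0.1205]
tool_rot: [0.061, 1.57, -0.061]
contact_force: [-0.2, -0.1, -0.6]
opening: 0.0151
```

move_arm(
  increments=[
    [[0,0.016,0,0],[0,0.016,0,0],[0,0.016,0,0],[0,0,0,0]],
  ],
)

```text
t: 8.82
tool_pos: [0.5639, -0.0038, 0.1204]
tool_rot: [0.058, 1.572, -0.063]
contact_force: [-2.1, -2.8, -0.7]
opening: 0.0148
```

move_arm(
  increments=[
    [[0,0.016,0,0],[0,0.016,0,0],[0,0.012,0,0],[0,0,0,0]],
  ],
)

```text
t: 9.15
tool_pos: [0.5647, 0.0084, 0.1202]
tool_rot: [0.061, 1.571, -0.061]
contact_force: [-0.5, 0.3, -1.8]
opening: 0.0144
```

move_arm(
  increments=[
    [[0,0.012,0,0],[0,0.012,0,0],[0,0.012,0,0],[0,0,0,0]],
  ],
)

```text
t: 9.48
tool_pos: [0.5656, 0.0184, 0.1202]
tool_rot: [0.063, 1.571, -0.059]
contact_force: [-1.9, 2.2, -2.7]
opening: 0.0146
```

Run:
```python
from sh import *
T=pose(); im=grab("wrist"); save(im,"6wrist"); pickle.dump((im,T),open("pics/6wrist.pkl","wb")); shaker(im,"w6")
print("pin in tool",((np.array([.5730,.0995,.105])-T[:3,3])@T[:3,:3]).round(4))
```

```text
w6 pin top 572.9932861328125 99.1988296508789 12.673930168151855 [572.90317576  99.36194326] 4330 z 0.12760076582033603
red 326 [572.62135731  95.65806583] yaw -3.201295143765473 sd [3.62978548 1.00698128]
slider 2999 ((492.5706481933594, 57.62385559082031), (20.390625, 30.655590057373047), 85.79615020751953) 0.11386028828735537
green 747 [ 4.05136512e-01  1.34031006e-01 -3.69757199e-04] [0.4726486  0.17733585 0.07796917] tip px [116  51]
rightmost world @.076 [[0.47657043 0.13959595 0.076     ]] centroid [[0.46206833 0.14215775 0.076     ]]
block yaw -4.326642110969869 86 87 x@.099 0.636893101880605
[(np.float64(-4.39), np.float64(0.163), [435, 318, 467, 0]), (np.float64(-5.68), np.float64(0.059), [303, 286, 302, 373]), (np.float64(-4.43), np.float64(0.053), [156, 120, 143, 0]), (np.float64(-4.57), np.float64(0.052), [161, 0, 172, 118]), (np.float64(-4.39), np.float64(0.071), [84, 74, 108, 217]), (np.float64(-4.4), np.float64(0.06), [212, 138, 222, 251]), (np.float64(-4.46), np.float64(0.105), [262, 311, 252, 119]), (np.float64(-4.51), np.float64(0.073), [216, 257, 203, 118])]
pin in tool [0.0153 0.0814 0.0011]
```

View pics/6wrist.png

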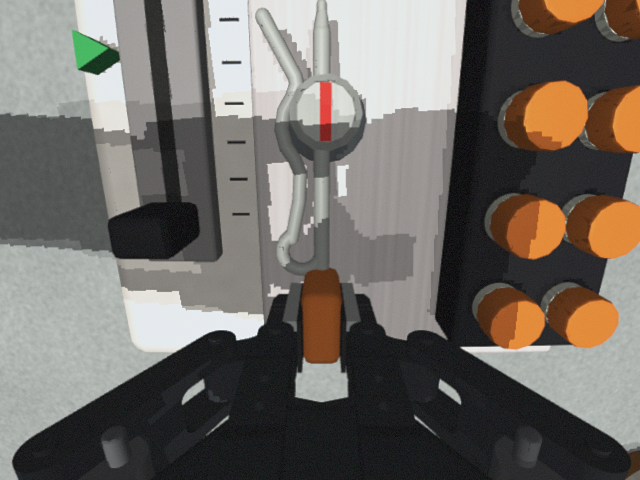

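move_arm(
  increments=[
    [[0,0.009,0,0],[0,0.009,0,0],[0,0,0,0],[0,0,0,0]],
  ],
)

```text
t: 9.87
tool_pos: [0.5664, 0.0222, 0.1206]
tool_rot: [0.062, 1.57, -0.06]
contact_force: [-1.2, 1.7, -1.6]
opening: 0.0146
```

Run:
```python
from sh import *
T=pose(); im=grab("wrist"); save(im,"7wrist"); pickle.dump((im,T),open("pics/7wrist.pkl","wb"))
for n in "467":
    im,T=pickle.load(open(f"pics/{n}wrist.pkl","rb")); C=np.linalg.inv(T)
    P=np.zeros((480,640,3)); r,c=np.nonzero(im["depth"]>0); P[r,c]=world(im,np.c_[c,r]); Q=(P-T[:3,3])@T[:3,:3]
    top=(P[...,2]>.122)&(P[...,2]<.135)&(np.hypot(P[...,0]-.573,P[...,1]-.099)<.03)&(np.arange(480)[:,None]<240)
    if n!="4":
        W=onplane(im,np.argwhere(top)[:,::-1],.128); q=(W-T[:3,3])@T[:3,:3]; print(n,"pin y,z mm,r",cv2.minEnclosingCircle((q[:,1:]*1000).astype(np.float32)))
    # bow wire centre in tool coordinates (bow on plane x=.0155)
    bow=(Q[...,0]>.008)&(Q[...,0]<.022)&(Q[...,2]<-.006)&(Q[...,2]>-.032)&(Q[...,1]>.02)
    print([(round(a*1000),round(np.median(Q[bow&(abs(Q[...,1]-a)<.001)][:,2])*1000,1)) for a in np.arange(.03,.125,.006) if (bow&(abs(Q[...,1]-a)<.001)).any()])
print(ctrl.get_obs()["contact_force"])
```

```text
[(30, np.float64(-15.0)), (36, np.float64(-11.8)), (42, np.float64(-10.8)), (48, np.float64(-9.2)), (54, np.float64(-8.9)), (60, np.float64(-9.0)), (66, np.float64(-11.5)), (72, np.float64(-14.3)), (78, np.float64(-15.0)), (84, np.float64(-13.1)), (90, np.float64(-9.5)), (96, np.float64(-9.4)), (102, np.float64(-12.0)), (108, np.float64(-15.1)), (114, np.float64(-18.1)), (120, np.float64(-20.0))]
6 pin y,z mm,r ((81.19470977783203, 1.1236096620559692), 12.673891067504883)
[(30, np.float64(-15.0)), (36, np.float64(-12.0)), (42, np.float64(-10.8)), (48, np.float64(-9.8)), (54, np.float64(-9.3)), (60, np.float64(-9.7)), (66, np.float64(-12.4)), (72, np.float64(-15.5)), (78, np.float64(-16.2)), (84, np.float64(-15.3)), (90, np.float64(-13.1)), (96, np.float64(-10.6)), (102, np.float64(-13.8)), (108, np.float64(-17.2)), (114, np.float64(-20.6)), (120, np.float64(-22.6))]
7 pin y,z mm,r ((77.31031036376953, 0.5955577492713928), 12.626821517944336)
[(30, np.float64(-14.8)), (36, np.float64(-11.8)), (42, np.float64(-10.4)), (48, np.float64(-9.0)), (54, np.float64(-8.9)), (60, np.float64(-9.1)), (66, np.float64(-11.6)), (72, np.float64(-14.9)), (78, np.float64(-15.8)), (84, np.float64(-14.4)), (90, np.float64(-10.3)), (96, np.float64(-9.1)), (102, np.float64(-12.1)), (108, np.float64(-15.4)), (114, np.float64(-18.2)), (120, np.float64(-20.1))]
[-1.70380417  1.69264692 -1.90188936]
```

move_arm(
  increments=[
    [[0,0,0,0],[0,0,0,0],[0,0,0,0],[0,0,0,0]],
  ],
  gripper=0.55,
)

```text
t: 10.25
tool_pos: [0.5668, 0.0214, 0.1211]
tool_rot: [0.061, 1.569, -0.061]
contact_force: [-0.6, 0.6, 0.5]
opening: 0.0381
```

move_arm(
  increments=[
    [[-0.05,0,0,0],[-0.08,0,0,0],[-0.15,0,0,0],[-0.15,0,0,0],[-0.05,0.06,-0.08,0],[0,0.08,-0.08,0],[0,0.08,-0.08,0],[0,0.05,-0.08,0],[0,0,0,0],[0,0,0,0],[0,0,0,0]],
  ],
)

```text
t: 11.17
tool_pos: [0.4923, 0.095, 0.2415]
tool_rot: [0.061, 1.568, -0.061]
contact_force: [0.3, 0.4, 0.7]
opening: 0.0386
```

Run:
```python
from sh import *
T=pose(); print(T.round(4)); im=grab("wrist"); save(im,"8wrist"); pickle.dump((im,T),open("pics/8wrist.pkl","wb")); shaker(im,"w8")
```

```text
[[ 1.700e-03  7.770e-02  9.970e-01  4.923e-01]
 [-2.000e-04  9.970e-01 -7.770e-02  9.500e-02]
 [-1.000e+00 -1.000e-04  1.700e-03  2.415e-01]
 [ 0.000e+00  0.000e+00  0.000e+00  1.000e+00]]
w8 pin top 571.4972534179688 100.81604766845703 13.420013427734375 [571.42619214 100.57739303] 904 z 0.12758772378461647
red 119 [572.99713099  99.28877248] yaw -4.616091396443653 sd [5.33071814 1.09175066]
slider 714 ((489.63470458984375, 59.10906219482422), (20.57514190673828, 25.86353874206543), 85.56275939941406) 0.11395917655198781
green 208 [0.45549628 0.13505526 0.0666219 ] [0.47167746 0.15129196 0.07781987] tip px [294 171]
rightmost world @.076 [[0.47219137 0.14259096 0.076     ]] centroid [[0.46195075 0.1429415  0.076     ]]
block yaw -4.292386475227347 65 65 x@.099 0.6369687664562501
[(np.float64(-4.43), np.float64(0.218), [466, 317, 498, 80]), (np.float64(-16.87), np.float64(0.058), [279, 327, 270, 374]), (np.float64(-2.11), np.float64(0.057), [363, 336, 362, 284]), (np.float64(-4.24), np.float64(0.174), [377, 48, 370, 254]), (np.float64(-4.44), np.float64(0.114), [366, 249, 371, 121]), (np.float64(-4.37), np.float64(0.088), [266, 141, 270, 239])]
```

View pics/8wrist.png

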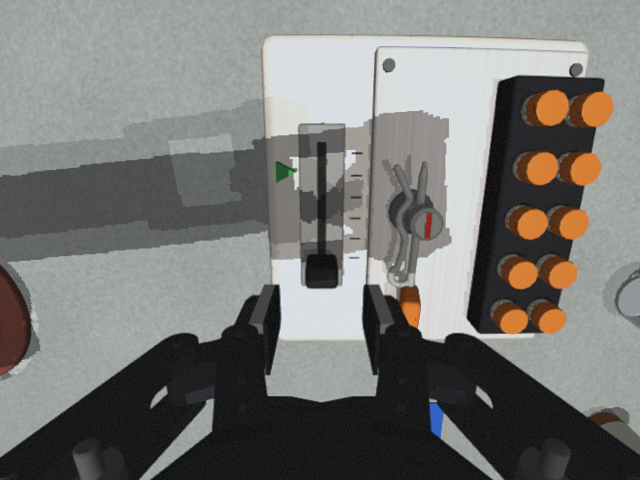

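move_arm(
  increments=[
    [[0.04,-0.07,0,0],[0.1,-0.074,0,0],[0.13,0,0,0],[0.13,0,0,0],[0.1,0,0,0],[0.05,0,0,0],[0.016,0,0,0],[0,0,0,0],[0,0,0,0]],
  ],
  gripper=0.42,
)

```text
t: 11.97
tool_pos: [0.4904, 0.0591, 0.1007]
tool_rot: [0.061, 1.568, -0.061]
contact_force: [0.3, 1.5, 0.7]
opening: 0.0496
```

move_arm(
  increments=[
    [[0,0,0,0],[0,0,0,0],[0,0,0,0],[0,0,0,0],[0,0,0,0]],
  ],
  gripper=1,
  squeeze=25,
)

```text
t: 12.38
tool_pos: [0.49, 0.0593, 0.1013]
tool_rot: [0.061, 1.568, -0.061]
contact_force: [-3.0, -0.4, 6.7]
opening: 0.0276
```

Run:
```python
from sh import *
T=pose(); print(T.round(4)); im=grab("wrist"); save(im,"9wrist"); pickle.dump((im,T),open("pics/9wrist.pkl","wb")); shaker(im,"w9")
P=np.zeros((480,640,3)); r,c=np.nonzero(im["depth"]>0); P[r,c]=world(im,np.c_[c,r]); Q=(P-T[:3,3])@T[:3,:3]
p=im["pixels"].astype(int); m=(abs(P[...,2]-.114)<.003)&(abs(Q[...,2])<.013)&(abs(Q[...,1])<.03)
for z in(-.008,0,.008):
    k=m&(abs(Q[...,2]-z)<.001); 
    if k.any(): print("slider top tool y range",Q[k][:,1].min(),Q[k][:,1].max())
W=onplane(im,[[0,0]],.076)
g=(p[...,1]>1.5*p[...,0])&(p[...,1]>1.3*p[...,2])&(p[...,1]>50)
k=g&(P[...,2]>.05); pts=np.argwhere(k)[:,::-1]; q=Q[k]; print("green tool coords min/max",q.min(0),q.max(0),q.mean(0),len(q)); 
u=q[q[:,2]>q[:,2].max()-.002]; print("apex",u.mean(0))
```

```text
[[ 2.400e-03  7.740e-02  9.970e-01  4.900e-01]
 [-2.000e-04  9.970e-01 -7.740e-02  5.930e-02]
 [-1.000e+00 -0.000e+00  2.400e-03  1.013e-01]
 [ 0.000e+00  0.000e+00  0.000e+00  1.000e+00]]
w9 pin top 569.73193359375 101.47341918945312 13.797476768493652 [569.66106264 101.03416615] 4642 z 0.12744445345026084
red 631 [573.0697818   99.71205924] yaw -4.124137127303439 sd [5.40771121 1.10429317]
slider 4110 ((489.8887023925781, 61.18491744995117), (26.973983764648438, 55.710418701171875), 89.00064086914062) 0.11375596734703931
green 856 [0.45552116 0.13438724 0.05957036] [0.47258789 0.15124392 0.07792013] tip px [270 121]
rightmost world @.076 [[0.47360588 0.1409684  0.076     ]] centroid [[0.4620209  0.14230721 0.076     ]]
block yaw -0.04776202543545161 11 11 x@.099 0.6287312629248358
[(np.float64(-4.35), np.float64(0.126), [573, 382, 631, 157]), (np.float64(-4.46), np.float64(0.055), [280, 247, 276, 129]), (np.float64(-4.38), np.float64(0.113), [422, 109, 404, 336]), (np.float64(-4.42), np.float64(0.076), [365, 122, 360, 282]), (np.float64(-4.41), np.float64(0.051), [212, 1, 221, 129]), (np.float64(-4.4), np.float64(0.074), [221, 134, 233, 287]), (np.float64(-8.51), np.float64(0.05), [511, 242, 489, 332])]
slider top tool y range -0.01195726604453144 0.006952026958867231
slider top tool y range -0.012336771100481873 0.006864473874953952
slider top tool y range -0.011928524202606264 0.006759111911445124
green tool coords min/max [ 0.02328694  0.07215721 -0.04053592] [ 0.0416441   0.08904941 -0.02378722] [ 0.02621198  0.08024781 -0.03437803] 917
apex [ 0.02701626  0.08050779 -0.02485813]
```

View pics/9wrist.png

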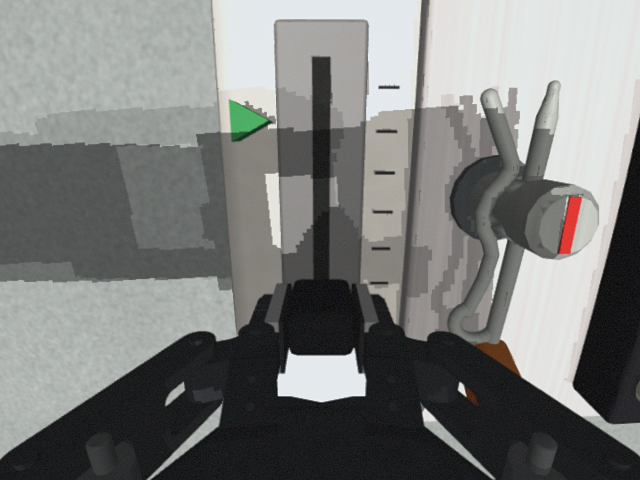

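move_arm(
  increments=[
    [[0,0.02,0,0],[0,0.04,0,0],[0,0.05,0,0],[0,0.06,0,0],[0,0.06,0,0],[0,0.05,0,0],[0,0.03,0,0],[0,0.0228,0,0],[0,0,0,0],[0,0,0,0],[0,0,0,0]],
  ],
)

```text
t: 13.35
tool_pos: [0.4965, 0.1432, 0.1013]
tool_rot: [0.062, 1.567, -0.059]
contact_force: [-2.0, 1.2, 6.4]
opening: 0.0271
```

```bash
cat > m.py <<'E'
from sh import *
import sys
T=pose(); im=grab("wrist"); save(im,sys.argv[1]); pickle.dump((im,T),open(f"pics/{sys.argv[1]}.pkl","wb"))
P=np.zeros((480,640,3)); r,c=np.nonzero(im["depth"]>0); P[r,c]=world(im,np.c_[c,r]); Q=(P-T[:3,3])@T[:3,:3]
p=im["pixels"].astype(int); w=np.array([np.cos(np.radians(4.42)),-np.sin(np.radians(4.42))]); v=np.array([-w[1],w[0]]) 
m=(abs(P[...,2]-.114)<.003)&(abs(P[...,:2]@w-np.array([.573,.0993])@w+.08)<.013)&(p.max(2)<70)&(P[...,1]>.03)&(P[...,1]<.2)
s=(P[...,:2]-np.array([.573,.0993]))@v
print("T",T[:3,3].round(4)); a=s[m]; lo,hi=np.percentile(a,[.5,99.5]) if len(a) else (0,0); print("slider s",a.min(),a.max(),lo,hi,"mid",(lo+hi)/2)
g=(p[...,1]>1.5*p[...,0])&(p[...,1]>1.3*p[...,2])&(p[...,1]>45)&(P[...,2]>.062)
a=s[g]; print("mark s",len(a),a.min(),a.max(),(a.min()+a.max())/2) if len(a) else print("no mark")
E
python3 m.py 10wrist
```

```text
T [0.4965 0.1432 0.1013]
slider s 0.025232280335313106 0.04537076027836626 0.026100906677209275 0.04461177572964052 mid 0.0353563412034249
mark s 812 0.026665307551291623 0.04432341920428273 0.03549436337778718
```

move_arm(
  increments=[
    [[0,0,0,0],[0,0,0,0],[0,0,0,0],[0,0,0,0]],
  ],
  gripper=0.45,
)

```text
t: 13.73
tool_pos: [0.4954, 0.1421, 0.099]
tool_rot: [0.061, 1.57, -0.061]
contact_force: [0.4, -0.7, -0.3]
opening: 0.047
```

move_arm(
  increments=[
    [[-0.05,0,0,0],[-0.08,0,0,0],[-0.12,0,0,0],[-0.15,0,0,0],[-0.1,-0.1,0.05,0],[-0.05,-0.1,0.05,0],[0,-0.1,0.05,0],[0,0,0,0],[0,0,0,0],[0,0,0,0]],
  ],
)

```text
t: 14.57
tool_pos: [0.5266, 0.0648, 0.2365]
tool_rot: [0.062, 1.571, -0.061]
contact_force: [0.4, -0.2, -0.2]
opening: 0.0471
```

```bash
python3 m.py 11wrist
```

```text
T [0.5266 0.0648 0.2365]
slider s 0.024765947587300247 0.04455050103772938 0.02478376223567144 0.04387460486699462 mid 0.034329183551333034
mark s 246 0.0259706414248742 0.042383411083985884 0.034177026254430046
```

View pics/11wrist.png

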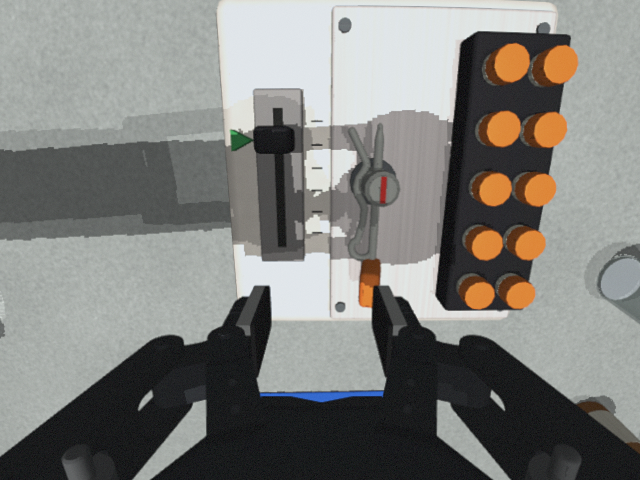

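Run:
```python
from sh import *
im,T=pickle.load(open("pics/11wrist.pkl","rb"))
P=np.zeros((480,640,3)); r,c=np.nonzero(im["depth"]>0); P[r,c]=world(im,np.c_[c,r]); p=im["pixels"].astype(int)
org=(p[...,0]>1.6*p[...,1])&(p[...,0]>90)&(p[...,2]<100); a=np.radians(4.42); w=np.array([np.cos(a),-np.sin(a)]); v=np.array([np.sin(a),np.cos(a)])
m=org&(P[...,0]<.6)&(P[...,2]>.09)&(P[...,2]<.17); d=P[m][:,:2]-[.573,.0993]; t=P[m][:,2]>.125
print("grip s",(d@v).min(),(d@v).max(),"lateral",(d@w).min(),(d@w).max(),"z",np.percentile(P[m][:,2],[5,50,95]))
print("top s",(d[t]@v).min(),(d[t]@v).max())
g=P[(P[...,2]>.1)&(P[...,2]<.122)&~org&(p.min(2)>60)]; d=g[:,:2]-[.573,.0993]
k=(d@w<.006)&(d@w>-.035)&(abs(d@v)<.08); q=np.c_[d[k]@v,d[k]@w,g[k][:,2]]
for s0 in np.arange(-.06,.055,.01):
    b=q[abs(q[:,0]-s0)<.0015]
    if len(b): print(round(s0,3),"wire lateral",b[:,1].min().round(4),b[:,1].max().round(4),"z",b[:,2].max().round(4))
```

```text
grip s -0.09482832727651436 0.009110640256156686 lateral -0.013667747848945273 0.004508518669559282 z [0.1061494  0.12446058 0.12893797]
top s -0.0884940725705674 0.009110640256156686
-0.06 wire lateral -0.0038 0.0012 z 0.1015
-0.05 wire lateral -0.0042 0.0015 z 0.1029
-0.04 wire lateral -0.0145 0.0019 z 0.1045
-0.03 wire lateral -0.0133 0.002 z 0.1054
-0.02 wire lateral -0.0122 0.0022 z 0.1073
-0.01 wire lateral -0.0173 -0.0103 z 0.105
0.0 wire lateral -0.0191 -0.0123 z 0.1202
0.01 wire lateral -0.0164 0.0054 z 0.1215
0.02 wire lateral -0.0147 0.0016 z 0.1125
0.03 wire lateral -0.0203 0.0017 z 0.1131
0.04 wire lateral -0.0244 0.0004 z 0.1137
```

```bash
python3 -c "
from h import *
print(ctrl.finish_job(), ctrl.get_obs()['t'])"
```

```text
the job is handed in; nothing more can be done
the job is handed in; nothing more can be done
```

I locked the carrier with the largest R-clip, the one on the blue mat, then slid the speed slider to the green mark. I handed the job in at about 14.6 s with the gripper open and clear of everything.

**R-clip:** Before I let go, the pin sat 77.3 mm from the gripper along the leg (nominal 77 mm). The bow was back at its relaxed shape to about 0.2 mm at its tip. After release the clip stayed in the hole and drooped about 0.12 rad, within the 0.13 rad allowed.

**Slider:** After release the slider measured 34.3 mm past the pin along the track and the mark 34.2 mm, so they agree to about 0.2 mm.

**Force and disagreements:**
- Forces read between moves stayed under about 8 N. I never saw the 5 to 15 N push as the bow spread, only a few newtons, so I judged "home" from the bow's shape and the pin position.
- Pin position estimates from different pictures disagreed by up to about 2 mm when the pin was in full view, and by up to about 4 mm later, when the clip was in the picture beside it.

**Not checked:** I did not re-measure the pen, dish or tube rack at the end. The arm's path stayed clear of all three.

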